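Spring the keeper bar into the stock rack

ROBOT

A 6-joint arm with a two-finger parallel gripper is mounted at the origin on the work surface. World frame = base frame: x ahead of the robot, y to its left, z up, the work surface at z = 0. Lengths are in m, angles in rad, forces in N, time in s.
With the tool pointing down it reaches from about 0.25 to 0.725 m from the base axis. Payload 4 kg.
Tool frame: the origin (TCP) lies midway between the tips of the shut fingers; the grasp point (between the pads) lies 19 mm behind it; z points along the fingers, x is the direction in which the jaws open and shut, and the axes are right-handed (so a half turn about z gives the same grasp; the last joint's range is limited). The gripper opens to 85 mm and grips with 20 to 120 N. Pads are 22 mm wide; open, the fingers measure 114 mm over their backs; the gripper's body (76 mm by 85 mm) begins 54 mm behind the grasp point. The pads swing forward as they close: fully open they stand 13 mm farther back than shut.
Start: joints at [1.229, 0.241, 0.005, 1.335, 0, 1.571], TCP at [0.168, 0.471, 0.231] pointing down, gripper open.
Joint ranges: [-2.72, 2.72], [-1.05, 1.87], [-1.09, 1.28], [-1.99, 2.15], [-1.42, 1.44], [-3.14, 3.14]. Speed limits (rad/s): [2.79, 2.79, 3.14, 3.14, 3.14, 3.14].

INTERFACE

Orientations are given as a unit quaternion [x, y, z, w].
In Python, from workcell import bot, vision, ticket gives the robot as it stands.
- The arm moves only by the tool play_rows, never from a script. Its argument "deltas" is one flat list of numbers, 5 for each row, row after row: the opening, from 0 (shut) to 1 (fully open), then the shift along the tool's x, y, z in units of 60 mm (1.0 is 60 mm), then the turn about the tool's z in degrees. A call has 1 to 12 rows; each row shifts and turns the pose as measured when the row begins, along the tool's axes as they then stand; what a row does not reach is not made up. A row lasts 1/8 s, in which the tool goes at most 62.5 mm and 10.7 degrees, less where a joint would pass 70% of its speed; a pose out of reach is approached as far as the arm can. A call is refused whole if a number of a shift passes 1 or a number of a turn 10.7, either way. A call with a gripper value outside its range is refused whole. The fingers move at their own pace and stop on an object; the grip force is fixed at half the most. Time passes only in rows, so rows that do not move let the fingers close. It gives the time, the measured TCP pose, the force and the opening at its end, in the units of the state.
- bot.get_obs(): the state, without advancing time (a new reading comes with each control period).
- vision.camera(name): name is "scene" or "top"; returns a dict with "color" (384x512x3 uint8, blue, green, red), "intrinsics" (3x3 intrinsics, pixels), "k1" (the pictures are not rectified: a ray, as slopes to the right and down, at radius r is drawn at 1 + k1 r^2 times it, then the intrinsics apply), "rvec" (rotation vector, rad) and "tvec" (3), from world to camera coordinates, as OpenCV has them. Camera axes: x right, y down, z forward; pixel columns grow to the right and rows downward; lengths in m; the calibration is good to about 2 mm. A picture is of the moment at which its call begins. There is no depth.
- ticket.job_done(): hands the job in, once; it reports no verdict.
The state is a dict: "clock": time; "joint_pos": joint angles; "joint_vel": joint speeds; "tau": joint torques, N m; "eef_pos": TCP position; "tool_rot": TCP orientation; "ft_force": force on the tool from outside, world axes, zero at the start; "ft_torque": the same for the moment, N m; "grip_width": finger opening in m.
Only numpy, scipy, OpenCV 4.12 (cv2) and the standard library are available. Lean on these libraries where they do the work, as an engineer would, in place of code of your own. Each camera call takes 0.05 s, during which the arm holds its last target. There are 200 camera calls.

TASK

Fit the spring-loaded keeper bar across the front of the white rack so that the stock cannot roll out: press its sprung plunger against the back plate of the slotted cup, lower the bar level while it is squeezed, and let it spring back so its fixed stub sits in the round cup and its plunger stays in the slotted one. Squeeze the spring with no more than 12 N, do not ram the rack, and leave the wagons and the pot where they stand; let go of the bar at the end.

Things in the scene. Friction and masses are not known exactly. Their poses are not given: they have to be found in the camera images.
- bar_mid (a point): Centre of the keeper bar, half-way up its tube: plain aluminium, 22 mm square, 140 mm long along its y, lying flat on the table at first; grip it here across its sides (closing along its x). Sprung steel plunger at the +y end (12 mm thick, 44 mm out of the tube when free), fixed steel stub at -y (12 mm thick, 16 mm long). 200 mm overall when free; 0.15 kg; z up.
- bar_tip (a point): Tip of the sprung plunger, 114 mm from bar_mid along +y when free. The spring begins to give at 2 N and takes 0.4 N more for each mm (10 N at 20 mm in, 12 N at 25 mm). The polished nose slides easily (friction about 0.08), but pressed far off-centre the bar can pivot in the fingers: grip firmly.
- bar_butt (a point): End of the fixed stub, 86 mm from bar_mid along -y.
- bar: The keeper bar; origin at the middle of the underside of its square tube, 11 mm under bar_mid; y along the bar towards the plunger.
- rack: White plastic slotted rack tier, fixed, 360 mm deep (x -35 to +325 mm), 310 mm wide (y -146 to +164 mm), 12 mm floor. Origin on the table under bar_line; x points to its rear, y along the line of the cups towards the slotted cup, z up. Three wagons stand in its lanes along x, at least 80 mm behind the bar line, tops under 65 mm above the table.
- bar_line (a point): Point on the rack's cup line, 62 mm above the table, axes as the rack's; the fitted bar's axis lies on this line along y. A white yoke on the rack carries both cups; it stands shifted by up to 18 mm either way along y from its mean place, and the listed points do not show the shift: find it by touch. The fitted bar's middle is here, plus the shift.
- plate_mean (a point): Mean place (add the yoke's shift) of the face of the slotted cup's back plate, on the cup line, 108 mm along +y from bar_line, facing -y. The plate is 50 mm wide and reaches 52 mm above the line: the plunger can be pressed on it above the slot. The slot in front is 14 mm long in y, 18 mm wide, open upward, flared mouth up to 18 mm above the line, floor 7 mm under the line.
- rim_mean (a point): Mean place (add the yoke's shift) of the round cup's rim, 76 mm along -y from bar_line. It opens to +y, 10 mm deep, 21 mm wide at the mouth, 17 mm at the bottom, 29 mm outside; a bracket behind it reaches 14 mm above the line. Plate to rim is 184 mm: the bar goes down between them only when squeezed by over 16 mm. Plate to cup bottom is 194 mm (6 mm squeezed).
- coach: Green coach, 220 x 34 x 48 mm, on the rack; leave it alone.
- ballast: Yellow open ballast wagon, 130 x 37 x 40 mm, on the rack; leave it alone.
- loco: Grey locomotive, 170 x 36 x 47 mm, on the rack; leave it alone.
- pot: White ceramic mug-shaped pot with clip lid, 84 mm across, 92 mm high, on the table; origin at the middle of its foot; leave it alone.
There are look-alikes about, which are no part of the job. Of the things shaped like the bar, the aluminium one is meant.

How it is judged:
On the way:
1. the bar is squeezed by more than 14 mm (shorter than 186 mm) with its plunger at the slotted cup's back plate (distance between bar_tip and bar_butt below 0.186 m and y of bar_tip in the frame of bar_line between 0.084 and 0.132 m and x of bar_tip in the frame of bar_line between -0.025 and 0.025 m), for 0.1 s.
At the end, for the whole second after the job is handed in: The bar sits sprung between the two cups: its length is 190.5 to 197.5 mm, its centre and both ends lie within 4 mm sideways and within -5 to +4 mm in height of the cup line, its centre is within 26 mm of bar_line along the line, its plunger tip 84 to 132 mm along +y; it is at rest (distance between bar_tip and bar_butt between 0.1905 and 0.1975 m and x of bar_mid in the frame of bar_line between -0.004 and 0.004 m and z of bar_mid in the frame of bar_line between -0.005 and 0.004 m and x of bar_tip in the frame of bar_line between -0.004 and 0.004 m and z of bar_tip in the frame of bar_line between -0.005 and 0.004 m and x of bar_butt in the frame of bar_line between -0.004 and 0.004 m and z of bar_butt in the frame of bar_line between -0.005 and 0.004 m and y of bar_mid in the frame of bar_line between -0.026 and 0.026 m and y of bar_tip in the frame of bar_line between 0.084 and 0.132 m and linear speed of bar below 0.01 m/s and angular speed of bar below 0.1 rad/s); the robot touches nothing.
It fails at once if the spring is squeezed beyond 12 N (bar shorter than 174.5 mm) (distance between bar_tip and bar_butt below 0.1745 m).
It fails at once if the bar is rammed against the rack with more than 40 N (contact force between bar and rack above 40 N).
It fails at once if a wagon or the pot is moved by more than 12 mm (distance of any of coach, ballast, loco, pot from where it was at the start of the episode above 0.012 m).
It also fails if it takes over 58 s, if anything falls off the work surface, if the arm or the gripper's body presses on something with over 40 N, if the wrist force passes 120 N, or if a joint passes its speed limit or range.

## Working session

There is one attempt and no reset: what is moved stays moved. The work goes in short steps, Python scripts to look and compute and a tool call to move; the robot and the scene stay as the last step left them, time stands still between calls to the robot, and variables do not carry over. Pictures are saved under pics/ and viewed, about 8 in all and at most 12, crops included, and the job is handed in when it is done.

Besides the shell and the picture viewer there is one more tool, called after "Call:" by a JSON object that holds its "fn" and its "kwargs". play_rows: Moves the arm, as the interface text tells. Its arguments: {"type":"object","properties":{"deltas":{"type":"array"}},"required":["deltas"]}

```bash
ls; mkdir -p pics
python3 - <<'E'
from workcell import bot, vision
import cv2
o=bot.get_obs(); print({k:o[k] for k in('clock','eef_pos','tool_rot','grip_width','ft_force')})
for n in('scene','top'):
    c=vision.camera(n); cv2.imwrite(f'pics/{n}0.png',c['color']); print(n,c['intrinsics'],c['k1'],c['rvec'],c['tvec'])
E
```

```text
pics
{'clock': 0.0, 'eef_pos': array([0.16737724, 0.47045874, 0.23040503]), 'tool_rot': array([ 8.17052352e-01,  5.76562488e-01, -8.71965507e-04,  6.24997829e-04]), 'grip_width': 0.08542021476297021, 'ft_force': array([-0.34146563,  0.10866542, -0.0632233 ])}
scene [[354.14295465   0.         258.53613257]
 [  0.         354.14295465 191.02699622]
 [  0.           0.           1.        ]] -0.04024676861623478 [ 2.03835483  1.31720377 -0.51950469] [-0.31853769 -0.28179357  1.24779219]
top [[349.09706957   0.         253.24933608]
 [  0.         349.09706957 191.76685924]
 [  0.           0.           1.        ]] 0.008873793207204083 [ 2.16542578 -2.13759473  0.13697328] [0.1096525  0.56237248 0.92122871]
```

View pics/scene0.png

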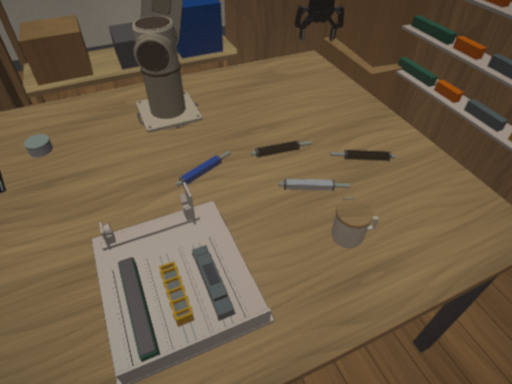

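View pics/top0.png

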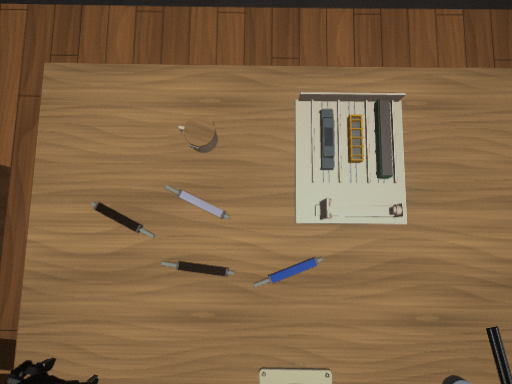

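The bar (aluminium) is at about (198,202) in the top view, plunger towards the upper left. The slotted cup is at (323,208) and the round cup at (397,210). Next I'll enlarge these for pixel measurement.

Run:
```python
import cv2,numpy as np
t=cv2.imread('pics/top0.png'); s=cv2.imread('pics/scene0.png')
def crop(im,x,y,w,h,k,): return cv2.resize(im[y:y+h,x:x+w],(w*k,h*k),interpolation=cv2.INTER_CUBIC)
a=crop(t,290,190,130,40,6); 
b=crop(t,160,180,75,45,5); c=crop(s,85,180,130,72,3)
low=np.zeros((225,780,3),np.uint8); low[:,:375]=b; low[:216,385:775]=c
cv2.imwrite('pics/c1.png',np.vstack([a,low]))
```

```text
(no output)
```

View pics/c1.png

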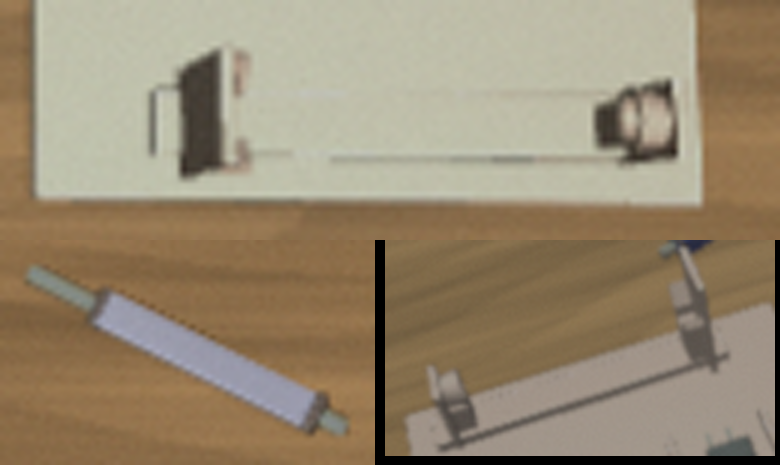

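```bash
cat > h.py <<'E'
import cv2,numpy as np
from workcell import bot,vision
def cam(n): return vision.camera(n)
def ray(c,px):
    K=c['intrinsics'];D=np.array([c['k1'],0,0,0,0.])
    p=cv2.undistortPoints(np.array(px,float).reshape(-1,1,2),K,D).reshape(-1,2)
    R=cv2.Rodrigues(c['rvec'])[0]
    return (-R.T@np.ravel(c['tvec'])), np.c_[p,np.ones(len(p))]@R
def onz(c,px,z):
    o,d=ray(c,px); return o+d*((z-o[2])/d[:,2])[:,None]
def proj(c,P): return cv2.projectPoints(np.array(P,float),c['rvec'],c['tvec'],c['intrinsics'],np.array([c['k1'],0,0,0,0.]))[0].reshape(-1,2)
E
python3 - <<'E'
from h import *
np.set_printoptions(precision=4,suppress=True)
c=cam('top');im=c['color'].astype(int)
b,g,r=im[...,0],im[...,1],im[...,2]
m=((b>r+3)&(b>110)); m[:180]=0;m[225:]=0;m[:,:160]=0;m[:,240:]=0
cn=max(cv2.findContours(m.astype(np.uint8),0,1)[0],key=cv2.contourArea)
R=cv2.minAreaRect(cn); bx=cv2.boxPoints(R); print('tube',R); W=onz(c,bx,.022);print(W,W.mean(0),[np.linalg.norm(W[i]-W[i-1]) for i in range(4)])
tips=onz(c,[[160+28/5,180+(270-240)/5],[160+345/5,180+(430-240)/5]],.011);print('tips',tips,np.linalg.norm(tips[0]-tips[1]))
m=((np.minimum(np.minimum(b,g),r)>125)&(r-b<45)).astype(np.uint8); m[:90]=0;m[235:]=0;m[:,:280]=0;m[:,420:]=0
m=cv2.morphologyEx(m,cv2.MORPH_CLOSE,np.ones((5,5)))
cn=max(cv2.findContours(m,0,1)[0],key=cv2.contourArea)
hull=cv2.convexHull(cn); ap=cv2.approxPolyDP(hull,3,True).reshape(-1,2);print('poly',ap);print(onz(c,ap,.012))
# row-wise edges
for y in (110,130,150,170,190,215):
    xs=np.where(m[y])[0]; print(y,xs.min(),xs.max(),onz(c,[[xs.min()-.5,y],[xs.max()+.5,y]],.012)[:,:2].ravel())
for x in (300,340,380,402):
    ys=np.where(m[:,x])[0]; print(x,ys.min(),ys.max(),onz(c,[[x,ys.min()-.5],[x,ys.max()+.5]],.012)[:,:2].ravel())
print('base',onz(c,[[295,375]],0), 'camo',ray(c,[[0,0]])[0])
E
```

```text
tube ((200.6999969482422, 203.60000610351562), (45.615779876708984, 6.708203315734863), 26.56505012512207)
[[0.5473 0.3242 0.022 ]
 [0.5642 0.3165 0.022 ]
 [0.5087 0.2012 0.022 ]
 [0.492  0.2091 0.022 ]] [0.528  0.2627 0.022 ] [np.float64(0.12769560068948202), np.float64(0.018621095207541797), np.float64(0.1279874477910774), np.float64(0.01847195775929041)]
tips [[0.5777 0.3651 0.011 ]
 [0.4896 0.1838 0.011 ]] 0.20155479477331162
poly [[400 101]
 [406 223]
 [296 222]
 [296 100]]
[[ 0.8358 -0.3061  0.012 ]
 [ 0.4822 -0.3082  0.012 ]
 [ 0.4808 -0.0031  0.012 ]
 [ 0.8357 -0.0041  0.012 ]]
110 296 401 [ 0.8054 -0.0025  0.8087 -0.3093]
130 296 402 [ 0.7454 -0.0024  0.7488 -0.3098]
150 296 403 [ 0.6863 -0.0023  0.6899 -0.3102]
170 296 404 [ 0.6281 -0.0021  0.6319 -0.3105]
190 296 405 [ 0.5708 -0.002   0.5747 -0.3109]
215 296 406 [ 0.5003 -0.0018  0.5044 -0.3105]
300 101 222 [ 0.8343 -0.0157  0.4796 -0.0142]
340 93 222 [ 0.86   -0.1325  0.4811 -0.1254]
380 93 223 [ 0.8611 -0.249   0.4798 -0.2362]
402 93 223 [ 0.8618 -0.3129  0.4806 -0.297 ]
base [[ 0.0756 -0.0004  0.    ]] camo [0.4355 0.1121 0.9873]
```

Run:
```python
from h import *
np.set_printoptions(precision=4,suppress=True)
c=cam('top');g=cv2.GaussianBlur(cv2.cvtColor(c['color'],cv2.COLOR_BGR2GRAY).astype(float),(3,3),0)
def sub(v):
    d=np.abs(np.diff(v));i=d.argmax();w=d[max(0,i-1):i+2];return max(0,i-1)+.5+(w*np.arange(len(w))).sum()/w.sum()
F=np.array([[x,216+sub(g[216:231,x])] for x in range(300,404,3)])
L=np.array([[290+sub(g[y,290:303]),y] for y in range(105,220,4)])
Rr=np.array([[396+sub(g[y,396:414]),y] for y in list(range(110,195,4))])
for n,E,a in(('front',F,1),('left',L,0),('right',Rr,0)):
    w=onz(c,E,.012); p=np.polyfit(w[:,a],w[:,1-a],1); p=np.polyfit(*(lambda k:(w[k,a],w[k,1-a]))(np.abs(np.polyval(p,w[:,a])-w[:,1-a])<.002),1);print(n,p, 'at mid',np.polyval(p,-.165 if a else .515))
crop=lambda x,y:[290+x/6-.42,190+y/6-.42]
print('plate top face edge',onz(c,[crop(236,45),crop(236,172),crop(222,45),crop(222,172)],.114))
print('rim',onz(c,[crop(622,90),crop(622,160),crop(620,120)],.062))
s=cam('scene')
sc=lambda x,y:[85+(x-385)/3,180+(y-240)/3]
print('scene plate top z.114',onz(s,[sc(683,250),sc(690,248)],.114)); print('scene rod/strip floor',onz(s,[sc(440,448),sc(728,355)],.012))
```

```text
front [-0.0105  0.4793] at mid 0.48104348176746575
left [-0.0008 -0.0016] at mid -0.0020160239138527505
right [ 0.0036 -0.312 ] at mid -0.310092891023428
plate top face edge [[ 0.5397 -0.074   0.114 ]
 [ 0.4865 -0.0731  0.114 ]
 [ 0.5396 -0.0681  0.114 ]
 [ 0.4864 -0.0673  0.114 ]]
rim [[ 0.5281 -0.2551  0.062 ]
 [ 0.4971 -0.2539  0.062 ]
 [ 0.5147 -0.2537  0.062 ]]
scene plate top z.114 [[ 0.4959 -0.0714  0.114 ]
 [ 0.4959 -0.0657  0.114 ]]
scene rod/strip floor [[ 0.5265 -0.2895  0.012 ]
 [ 0.5262 -0.0552  0.012 ]]
```

Call:
{"fn": "play_rows", "kwargs": {"deltas": [1, 0, 0, 0, 10.7, 1, 0, 0, 0, 10.7, 1, 0, 0, 0, 10.7, 1, 0, 0, 0, 10.7, 1, 0, 0, 0, 10.7, 1, 0, 0, 0, 10.7, 1, 0, 0, 0, 10.7, 1, 0, 0, 0, 10.7, 1, 0, 0, 0, 10.7]}}

```text
clock: 1.38
eef_pos: [0.1934, 0.4582, 0.2293]
tool_rot: [0.979, -0.206, -0.013, -0.0]
ft_force: [1.1, -0.5, 0.3]
grip_width: 0.0853
```

```bash
cat >> h.py <<'E'
from scipy.spatial.transform import Rotation as Ro
def go(p,yaw):
    o=bot.get_obs();R=Ro.from_quat(o['tool_rot']).as_matrix();e=o['eef_pos']
    y=np.degrees(np.arctan2(R[1,0],R[0,0]))
    d=R.T@(np.array(p)-e)/.06
    print('t',round(o['clock'],2),'eef',e.round(4),'yaw',y.round(2),'w',round(o['grip_width'],4),'F',o['ft_force'].round(1),'M',o['ft_torque'].round(2),'q',np.round(o['joint_pos'],2));print('units',d.round(3),'turn',round(y-yaw,2))
E
python3 -c "
from h import *
go([.5275,.262,.12],-25.8)"
```

```text
t 1.38 eef [0.1934 0.4582 0.2293] yaw -23.76 w 0.0853 F [ 1.1 -0.5  0.3] M [-0.03 -0.01 -0.11] q [ 1.16  0.24 -0.    1.33  0.02  3.14]
units [6.457 0.742 1.665] turn 2.04
```

Call:
{"fn": "play_rows", "kwargs": {"deltas": [1, 0.85, 0.1, 0, 0, 1, 0.95, 0.1, 0, 0, 1, 0.95, 0.1, 0.2, 0, 1, 0.95, 0.1, 0.3, 1, 1, 0.95, 0.1, 0.3, 1, 1, 0.95, 0.1, 0.3, 0, 1, 0.6, 0.1, 0.3, 0, 1, 0, 0, 0, 0]}}

```text
clock: 2.38
eef_pos: [0.5243, 0.2611, 0.1326]
tool_rot: [0.975, -0.224, -0.012, -0.002]
ft_force: [-1.4, -0.3, -0.1]
grip_width: 0.0854
```

```bash
python3 -c "
from h import *
go([.5275,.262,.10],-25.8)"
```

```text
t 2.38 eef [0.5243 0.2611 0.1326] yaw -25.85 w 0.0854 F [-1.4 -0.3 -0.1] M [-0.02 -0.03 -0.04] q [0.45 0.48 0.09 1.2  0.02 2.47]
units [ 0.055 -0.039  0.542] turn -0.05
```

Call:
{"fn": "play_rows", "kwargs": {"deltas": [1, 0.05, -0.04, 0.7, 0, 1, 0, 0, 0.7, 0, 1, 0, 0, 0, 0]}}

```text
clock: 2.75
eef_pos: [0.526, 0.2645, 0.0487]
tool_rot: [0.975, -0.223, -0.012, -0.003]
ft_force: [-1.1, -0.4, 0.0]
grip_width: 0.0852
```

```bash
python3 -c "
from h import *
go([.5275,.262,.003],-25.8)
print(Ro.from_quat(bot.get_obs()['tool_rot']).as_matrix().round(3))
c=cam('scene')['color'];cv2.imwrite('pics/s1.png',cv2.resize(c[120:270,230:410],None,fx=4,fy=4,interpolation=2))"
```

```text
t 2.75 eef [0.526  0.2645 0.0487] yaw -25.8 w 0.0852 F [-1.1 -0.4  0. ] M [-0.07  0.01  0.03] q [ 0.46  0.56 -0.01  1.01  0.02  2.48]
units [0.059 0.027 0.76 ] turn -0.0
[[ 0.9   -0.435 -0.022]
 [-0.435 -0.9    0.011]
 [-0.025 -0.001 -1.   ]]
```

View pics/s1.png

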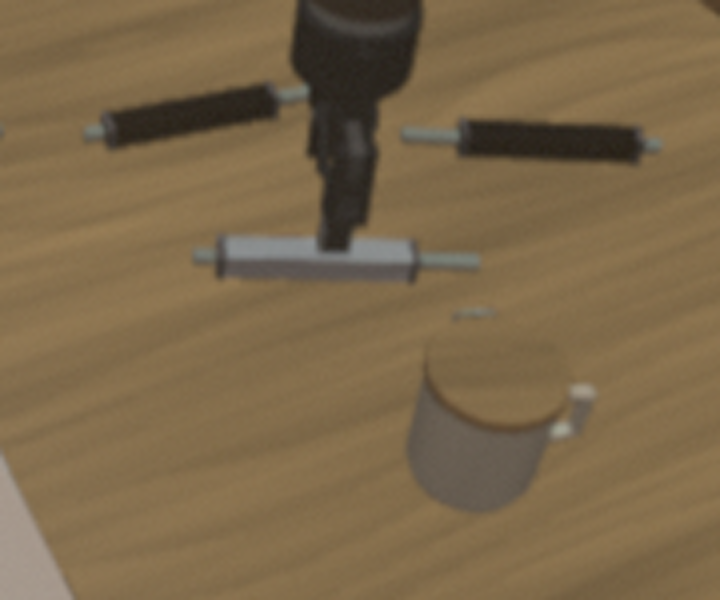

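The far finger stands over the bar's middle (crop 335,245). I'll descend and grip.

Call:
{"fn": "play_rows", "kwargs": {"deltas": [1, 0.06, 0.03, 0.4, 0, 1, 0, 0, 0.36, 0, 1, 0, 0, 0, 0, 0, 0, 0, 0, 0, 0, 0, 0, 0, 0, 0, 0, 0, 0, 0, 0, 0, 0, 0, 0, 0, 0, 0, 0, 0, 0, 0, 0, 0, 0]}}

```text
clock: 3.92
eef_pos: [0.537, 0.2695, 0.0195]
tool_rot: [0.975, -0.221, -0.002, -0.012]
ft_force: [-0.3, 0.3, 1.4]
grip_width: 0.0188
```

```bash
python3 -c "
from h import *
go([.5275,.262,.15],-25.8)"
```

```text
t 3.92 eef [0.537  0.2695 0.0195] yaw -25.56 w 0.0188 F [-0.3  0.3  1.4] M [ 0.06  0.03 -0.03] q [ 0.45  0.59 -0.04  0.92  0.02  2.47]
units [-0.107  0.132 -2.177] turn 0.24
```

```bash
python3 -c "
from h import *
c=cam('scene')['color'];t=cam('top')['color']
cv2.imwrite('pics/s2.png',np.hstack([cv2.resize(c[150:210,260:360],None,fx=4,fy=4,interpolation=2),cv2.resize(t[170:230,150:250],None,fx=4,fy=4,interpolation=2)]))"
```

```text
(no output)
```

View pics/s2.png

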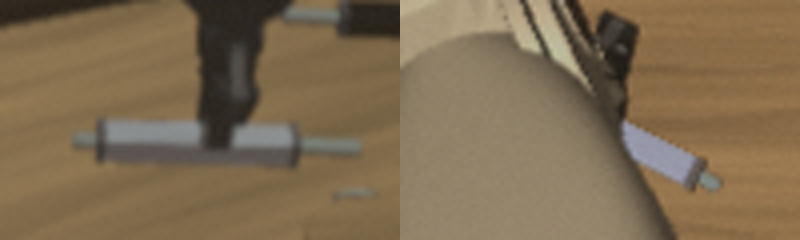

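Call:
{"fn": "play_rows", "kwargs": {"deltas": [1, 0, 0, 0, 0, 1, 0, 0, -0.2, 0, 1, 0, 0, 0, 0, 1, 0, 0, 0, 0, 1, 0, 0, 0, 0]}}

```text
clock: 4.65
eef_pos: [0.5373, 0.2691, 0.0326]
tool_rot: [0.975, -0.221, -0.001, -0.012]
ft_force: [-0.3, 0.5, -0.0]
grip_width: 0.0849
```

```bash
python3 -c "
from h import *
go([.5275,.262,.008],-25.8)
print(Ro.from_quat(bot.get_obs()['tool_rot']).as_matrix().round(3))
c=cam('scene')
s=c['color'].astype(int);b,r=s[...,0],s[...,2]
m=((b>r+3)&(b>90));m[:165]=0;m[205:]=0;m[:,:270]=0;m[:,:270]=0;m[:,360:]=0
ys,xs=np.where(m);print(xs.min(),xs.max(),ys.min(),ys.max(),ys.mean())
cv2.imwrite('pics/s3.png',cv2.resize(c['color'][140:210,260:360],None,fx=6,fy=6,interpolation=2))"
```

```text
t 4.65 eef [0.5373 0.2691 0.0326] yaw -25.57 w 0.0849 F [-0.3  0.5 -0. ] M [ 0.01  0.01 -0.05] q [ 0.45  0.58 -0.03  0.95  0.02  2.47]
units [-0.093  0.187  0.406] turn 0.23
[[ 0.902 -0.432  0.003]
 [-0.432 -0.902  0.024]
 [-0.008 -0.022 -1.   ]]
287 330 182 185 183.19565217391303
```

View pics/s3.png

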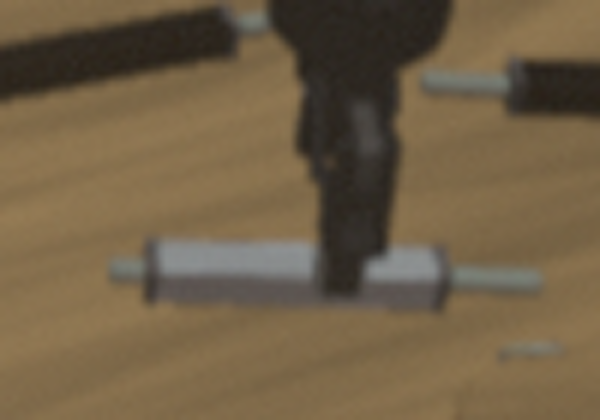

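Call:
{"fn": "play_rows", "kwargs": {"deltas": [1, -0.09, 0.19, 0, 0, 1, 0, 0, 0, 0, 1, 0, 0, 0.36, 0, 1, 0, 0, 0, 0]}}

```text
clock: 5.2
eef_pos: [0.5281, 0.2621, 0.0103]
tool_rot: [0.975, -0.221, -0.001, -0.012]
ft_force: [-0.9, -0.3, -0.1]
grip_width: 0.0854
```

```bash
python3 -c "
from h import *
go([.5275,.262,.009],-25.8)"
```

```text
t 5.2 eef [0.5281 0.2621 0.0103] yaw -25.57 w 0.0854 F [-0.9 -0.3 -0.1] M [-0.05  0.04 -0.01] q [ 0.45  0.58 -0.09  0.89  0.02  2.47]
units [-0.008  0.006  0.022] turn 0.23
```

Accurate. Close partly and watch.

Call:
{"fn": "play_rows", "kwargs": {"deltas": [0.35, -0.01, 0, 0.02, 0.2, 0.35, 0, 0, 0, 0, 0.35, 0, 0, 0, 0, 0.35, 0, 0, 0, 0]}}

```text
clock: 5.7
eef_pos: [0.5296, 0.2635, 0.0113]
tool_rot: [0.975, -0.223, 0.001, -0.013]
ft_force: [-0.0, -0.9, -0.1]
grip_width: 0.0296
```

Call:
{"fn": "play_rows", "kwargs": {"deltas": [0, 0, 0, 0, 0, 0, 0, 0, 0, 0, 0, 0, 0, 0, 0]}}

```text
clock: 6.08
eef_pos: [0.53, 0.2636, 0.0119]
tool_rot: [0.975, -0.223, 0.001, -0.014]
ft_force: [0.8, -1.0, 1.0]
grip_width: 0.0201
```

```bash
python3 -c "
from h import *
go([.5275,.262,.15],-25.8)"
```

```text
t 6.08 eef [0.53   0.2636 0.0119] yaw -25.78 w 0.0201 F [ 0.8 -1.   1. ] M [-0.12 -0.09  0.04] q [ 0.45  0.58 -0.08  0.89  0.02  2.47]
units [-0.034 -0.02  -2.301] turn 0.02
```

Call:
{"fn": "play_rows", "kwargs": {"deltas": [0.45, 0, 0, 0, 0, 0.45, 0, 0, 0, 0, 0.45, -0.03, -0.02, 0.07, 0, 0, 0, 0, 0, 0, 0, 0, 0, 0, 0, 0, 0, 0, 0, 0]}}

```text
clock: 6.82
eef_pos: [0.5286, 0.2658, 0.0074]
tool_rot: [0.975, -0.223, 0.001, -0.014]
ft_force: [-1.2, 0.0, -0.4]
grip_width: 0.0203
```

```bash
python3 -c "
from h import *
go([.5275,.262,.15],-25.8)"
```

```text
t 6.83 eef [0.5286 0.2658 0.0074] yaw -25.77 w 0.0203 F [-1.2  0.  -0.4] M [-0.07  0.06 -0.  ] q [ 0.46  0.59 -0.09  0.88  0.02  2.48]
units [ 0.000e+00  1.000e-03 -2.378e+00] turn 0.03
```

Call:
{"fn": "play_rows", "kwargs": {"deltas": [0, 0, 0, -0.1, 0, 0, 0, 0, -0.4, 0, 0, 0, 0, -0.8, 0, 0, 0, 0, -0.8, 0, 0, 0, 0, -0.3, -8, 0, 0, 0, 0, -10, 0, 0, 0, 0, -8, 0, 0, 0, 0, 0]}}

```text
clock: 7.82
eef_pos: [0.5256, 0.261, 0.1558]
tool_rot: [1.0, 0.008, 0.002, -0.012]
ft_force: [-1.3, 0.1, -1.9]
grip_width: 0.0206
```

```bash
python3 -c "
from h import *
go([.5145,-.213,.16],0.3)
print(Ro.from_quat(bot.get_obs()['tool_rot']).as_matrix().round(3))
"
```

```text
t 7.83 eef [0.5256 0.261  0.1558] yaw 0.96 w 0.0206 F [-1.3  0.1 -1.9] M [-0.06  0.02 -0.03] q [0.45 0.44 0.09 1.21 0.02 2.  ]
units [-0.318  7.891 -0.265] turn 0.66
[[ 1.     0.017  0.003]
 [ 0.017 -1.     0.024]
 [ 0.004 -0.024 -1.   ]]
```

Call:
{"fn": "play_rows", "kwargs": {"deltas": [0, -0.02, 0.5, 0, 0.3, 0, -0.05, 0.8, -0.05, 0.4, 0, -0.05, 0.8, -0.05, 0, 0, -0.05, 0.8, -0.05, 0, 0, -0.05, 0.8, -0.05, 0, 0, -0.05, 0.8, -0.05, 0, 0, -0.05, 0.8, 0, 0, 0, 0, 0.8, 0, 0, 0, 0, 0.8, 0, 0, 0, 0, 0.6, 0, 0, 0, 0, 0.3, 0, 0, 0, 0, 0, 0, 0]}}

```text
clock: 9.32
eef_pos: [0.5017, -0.2201, 0.1573]
tool_rot: [1.0, -0.011, 0.0, -0.013]
ft_force: [-0.5, 0.3, -0.9]
grip_width: 0.0205
```

```bash
python3 -c "
from h import *
go([.5145,-.213,.16],0.3)
print(Ro.from_quat(bot.get_obs()['tool_rot']).as_matrix().round(3))
c=cam('scene')
cv2.imwrite('pics/s4.png',cv2.resize(c['color'][130:260,70:230],None,fx=5,fy=5,interpolation=2)[:600])
"
```

```text
t 9.32 eef [ 0.5017 -0.2201  0.1573] yaw -1.31 w 0.0205 F [-0.5  0.3 -0.9] M [-0.03  0.02  0.02] q [-0.43  0.38  0.01  1.21  0.02  1.17]
units [ 0.21  -0.125 -0.041] turn -1.61
[[ 1.    -0.023  0.001]
 [-0.023 -0.999  0.026]
 [ 0.    -0.026 -1.   ]]
```

View pics/s4.png

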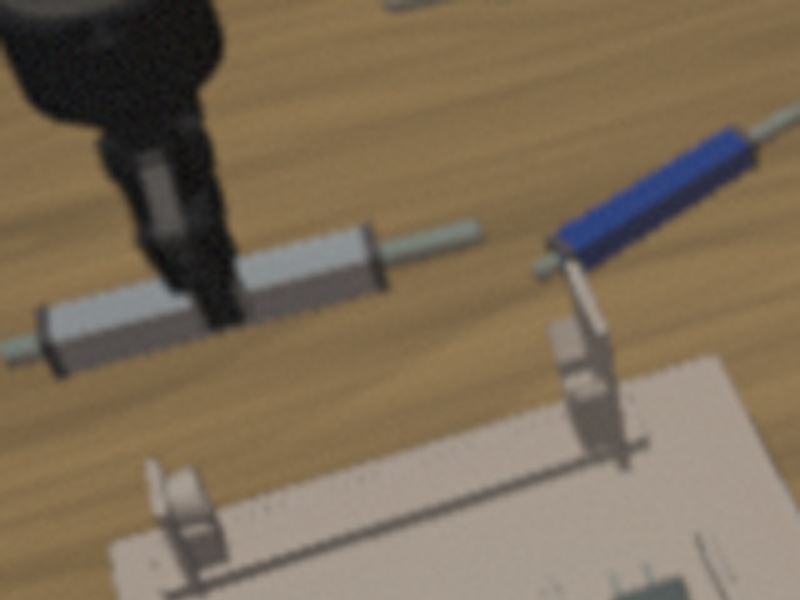

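```bash
python3 -c "
from h import *
s=cam('scene')
print(proj(s,[[.5046,-.110,.161],[.4994,-.31,.161]]))
go([.5145,-.213,.088],0.3)
"
```

```text
[[165.72489767 175.46267109]
 [ 70.15546129 200.42561195]]
t 9.43 eef [ 0.5018 -0.2187  0.1575] yaw -1.16 w 0.0204 F [ 0.  -0.1 -1.1] M [-0.01  0.02  0.01] q [-0.42  0.38  0.01  1.21  0.02  1.17]
units [ 0.209 -0.068  1.16 ] turn -1.46
```

The tip is seen at (166,175.6) and the butt at (71,201), against predictions of (165.7,175.5) and (70.2,200.4). So the bar-in-hand model holds and the bar is level. Next I'll descend beside the plate.

Call:
{"fn": "play_rows", "kwargs": {"deltas": [0, 0.2, -0.06, 0.3, -1.4, 0, 0, 0, 0.4, 0, 0, 0, 0, 0.4, 0, 0, 0, 0, 0, 0]}}

```text
clock: 9.93
eef_pos: [0.5168, -0.2067, 0.087]
tool_rot: [1.0, 0.008, 0.0, -0.014]
ft_force: [1.0, -0.8, -1.2]
grip_width: 0.0203
```

```bash
python3 -c "
from h import *
go([.5145,-.188,.088],0.3)
"
```

```text
t 9.93 eef [ 0.5168 -0.2067  0.087 ] yaw 0.9 w 0.0203 F [ 1.  -0.8 -1.2] M [ 0.02 -0.   -0.07] q [-0.39  0.46 -0.07  1.05  0.03  1.16]
units [-0.033 -0.313 -0.008] turn 0.6
```

Call:
{"fn": "play_rows", "kwargs": {"deltas": [0, -0.03, -0.1, 0, 0.6, 0, 0, -0.1, 0, 0, 0, 0, 0, 0, 0]}}

```text
clock: 10.3
eef_pos: [0.5166, -0.1926, 0.0889]
tool_rot: [1.0, 0.004, 0.002, -0.014]
ft_force: [0.6, -0.2, -0.7]
grip_width: 0.0204
```

Call:
{"fn": "play_rows", "kwargs": {"deltas": [0, 0, -0.05, 0, 0, 0, 0, -0.05, 0, 0]}}

```text
clock: 10.55
eef_pos: [0.5173, -0.1867, 0.0903]
tool_rot: [1.0, 0.004, 0.003, -0.013]
ft_force: [-0.7, -0.1, -1.8]
grip_width: 0.0206
```

Call:
{"fn": "play_rows", "kwargs": {"deltas": [0, 0, -0.05, 0, 0, 0, 0, -0.05, 0, 0]}}

```text
clock: 10.8
eef_pos: [0.5173, -0.1816, 0.0909]
tool_rot: [1.0, 0.003, 0.003, -0.012]
ft_force: [-0.2, -3.0, -1.1]
grip_width: 0.0206
```

```bash
python3 -c "
from h import *
go([.5145,-.188,.088],0.3)
"
```

```text
t 10.8 eef [ 0.5173 -0.1816  0.0909] yaw 0.36 w 0.0206 F [-0.2 -3.  -1.1] M [-0.74  0.11  0.  ] q [-0.35  0.44 -0.1   1.04  0.02  1.21]
units [-0.048  0.108  0.045] turn 0.06
```

Call:
{"fn": "play_rows", "kwargs": {"deltas": [0, -0.02, -0.06, 0.02, 0, 0, -0.02, -0.06, 0.01, 0]}}

```text
clock: 11.05
eef_pos: [0.5161, -0.1761, 0.09]
tool_rot: [1.0, 0.002, 0.004, -0.01]
ft_force: [2.0, -5.2, -0.4]
grip_width: 0.0203
```

```bash
python3 -c "
from h import *
go([.5145,-.1645,.088],0.3)
"
```

```text
t 11.05 eef [ 0.5161 -0.1761  0.09  ] yaw 0.26 w 0.0203 F [ 2.  -5.2 -0.4] M [-1.08 -0.26 -0.12] q [-0.34  0.43 -0.11  1.03  0.02  1.23]
units [-0.026 -0.193  0.037] turn -0.04
```

Call:
{"fn": "play_rows", "kwargs": {"deltas": [0, -0.02, -0.08, 0.02, 0, 0, -0.01, -0.08, 0.02, 0]}}

```text
clock: 11.3
eef_pos: [0.5156, -0.1693, 0.0889]
tool_rot: [1.0, 0.001, 0.006, -0.007]
ft_force: [-0.9, -8.0, 0.2]
grip_width: 0.0206
```

```bash
python3 -c "
from h import *
go([.5145,-.1645,.088],0.3)
print(Ro.from_quat(bot.get_obs()['tool_rot']).as_matrix().round(3))
"
```

```text
t 11.3 eef [ 0.5156 -0.1693  0.0889] yaw 0.13 w 0.0206 F [-0.9 -8.   0.2] M [-1.5   0.06 -0.06] q [-0.33  0.42 -0.13  1.02  0.02  1.24]
units [-0.019 -0.08   0.016] turn -0.17
[[ 1.     0.002  0.012]
 [ 0.002 -1.     0.014]
 [ 0.012 -0.014 -1.   ]]
```

Call:
{"fn": "play_rows", "kwargs": {"deltas": [0, -0.02, -0.06, 0.02, 0, 0, -0.01, -0.05, 0.04, 0]}}

```text
clock: 11.55
eef_pos: [0.5153, -0.1669, 0.0871]
tool_rot: [1.0, -0.0, 0.008, -0.002]
ft_force: [-0.8, -8.8, 0.7]
grip_width: 0.0202
```

```bash
python3 -c "
from h import *
go([.5145,-.1645,.058],0.3)
print(Ro.from_quat(bot.get_obs()['tool_rot']).as_matrix().round(3))
"
```

```text
t 11.55 eef [ 0.5153 -0.1669  0.0871] yaw -0.03 w 0.0202 F [-0.8 -8.8  0.7] M [-1.71  0.05 -0.03] q [-0.32  0.42 -0.14  1.    0.01  1.25]
units [-0.022 -0.037  0.484] turn -0.33
[[ 1.    -0.     0.016]
 [-0.    -1.     0.004]
 [ 0.016 -0.004 -1.   ]]
```

Call:
{"fn": "play_rows", "kwargs": {"deltas": [0, -0.02, -0.09, 0.08, 0, 0, -0.01, -0.05, 0.15, 0]}}

```text
clock: 11.8
eef_pos: [0.5159, -0.1639, 0.0756]
tool_rot: [1.0, -0.002, 0.011, 0.004]
ft_force: [0.0, -10.2, 0.4]
grip_width: 0.0203
```

```bash
python3 -c "
from h import *
go([.5145,-.1645,.058],0.3)
print(Ro.from_quat(bot.get_obs()['tool_rot']).as_matrix().round(3))
"
```

```text
t 11.8 eef [ 0.5159 -0.1639  0.0756] yaw -0.24 w 0.0203 F [  0.  -10.2   0.4] M [-1.98  0.09  0.04] q [-0.31  0.42 -0.17  0.96 -0.    1.27]
units [-0.029  0.007  0.292] turn -0.54
[[ 1.    -0.004  0.022]
 [-0.004 -1.    -0.008]
 [ 0.022  0.008 -1.   ]]
```

Call:
{"fn": "play_rows", "kwargs": {"deltas": [0, -0.02, -0.03, 0.2, 0.3, 0, -0.02, -0.03, 0.12, 0.3]}}

```text
clock: 12.05
eef_pos: [0.5156, -0.1657, 0.058]
tool_rot: [1.0, -0.009, 0.013, 0.01]
ft_force: [-0.8, -8.4, 6.4]
grip_width: 0.0202
```

```bash
python3 -c "
from h import *
go([.5145,-.1645,.058],0.3)
print(Ro.from_quat(bot.get_obs()['tool_rot']).as_matrix().round(3))
c=cam('scene')
cv2.imwrite('pics/s5.png',cv2.resize(c['color'][150:260,90:220],None,fx=6,fy=5,interpolation=2)[:600])
"
```

```text
t 12.05 eef [ 0.5156 -0.1657  0.058 ] yaw -1.04 w 0.0202 F [-0.8 -8.4  6.4] M [-1.34  0.19  0.03] q [-0.3   0.44 -0.2   0.91 -0.01  1.28]
units [-0.019 -0.019 -0.002] turn -1.34
[[ 0.999 -0.019  0.026]
 [-0.018 -1.    -0.019]
 [ 0.026  0.019 -0.999]]
```

View pics/s5.png

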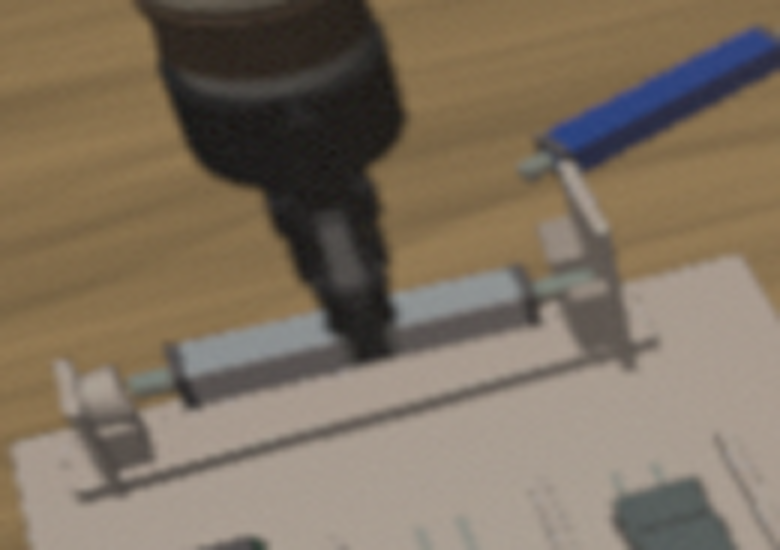

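The plunger is in the slot (at 590,280) and the stub stands at the round cup's mouth (130,385). The bar looks level. Now I'll let it spring back gently.

Call:
{"fn": "play_rows", "kwargs": {"deltas": [0, -0.02, 0.04, 0, -1, 0, 0, 0.04, 0, 0]}}

```text
clock: 12.35
eef_pos: [0.5167, -0.1732, 0.0598]
tool_rot: [1.0, -0.002, 0.016, 0.012]
ft_force: [0.2, -2.9, -3.9]
grip_width: 0.0203
```

```bash
python3 -c "
from h import *
go([.5145,-.1780,.058],0.3)
print(Ro.from_quat(bot.get_obs()['tool_rot']).as_matrix().round(3))
"
```

```text
t 12.35 eef [ 0.5167 -0.1732  0.0598] yaw -0.17 w 0.0203 F [ 0.2 -2.9 -3.9] M [-0.29  0.06 -0.01] q [-0.32  0.44 -0.19  0.9  -0.01  1.26]
units [-0.037  0.079  0.031] turn -0.47
[[ 0.999 -0.004  0.032]
 [-0.003 -1.    -0.024]
 [ 0.032  0.024 -0.999]]
```

Call:
{"fn": "play_rows", "kwargs": {"deltas": [0, -0.03, 0.02, 0.05, 0, 0, 0, 0.03, 0.02, 0]}}

```text
clock: 12.6
eef_pos: [0.5169, -0.1779, 0.0579]
tool_rot: [1.0, -0.002, 0.019, 0.013]
ft_force: [-2.1, -4.7, 5.7]
grip_width: 0.0207
```

```bash
python3 -c "
from h import *
go([.5145,-.1780,.058],0.3)
print(Ro.from_quat(bot.get_obs()['tool_rot']).as_matrix().round(3))
"
```

```text
t 12.6 eef [ 0.5169 -0.1779  0.0579] yaw -0.23 w 0.0207 F [-2.1 -4.7  5.7] M [-0.34  0.4   0.16] q [-0.32  0.44 -0.2   0.89 -0.01  1.25]
units [-0.04   0.002 -0.004] turn -0.53
[[ 0.999 -0.005  0.037]
 [-0.004 -1.    -0.027]
 [ 0.037  0.026 -0.999]]
```

Call:
{"fn": "play_rows", "kwargs": {"deltas": [1, 0, 0, -0.01, 0, 1, 0, 0, 0, 0, 1, 0, 0, 0, 0, 1, 0, 0, 0, 0]}}

```text
clock: 13.1
eef_pos: [0.516, -0.1749, 0.0579]
tool_rot: [1.0, -0.001, 0.018, 0.011]
ft_force: [-0.3, 0.0, 0.3]
grip_width: 0.0852
```

```bash
python3 -c "
from h import *
go([.5145,-.1780,.16],0.3)
c=cam('scene');cv2.imwrite('pics/s6.png',cv2.resize(c['color'][150:260,90:220],None,fx=6,fy=5,interpolation=2)[:600])
"
```

```text
t 13.1 eef [ 0.516  -0.1749  0.0579] yaw -0.12 w 0.0852 F [-0.3  0.   0.3] M [ 0.09 -0.04 -0.02] q [-0.32  0.44 -0.2   0.9  -0.01  1.25]
units [ 0.036  0.088 -1.7  ] turn -0.42
```

View pics/s6.png

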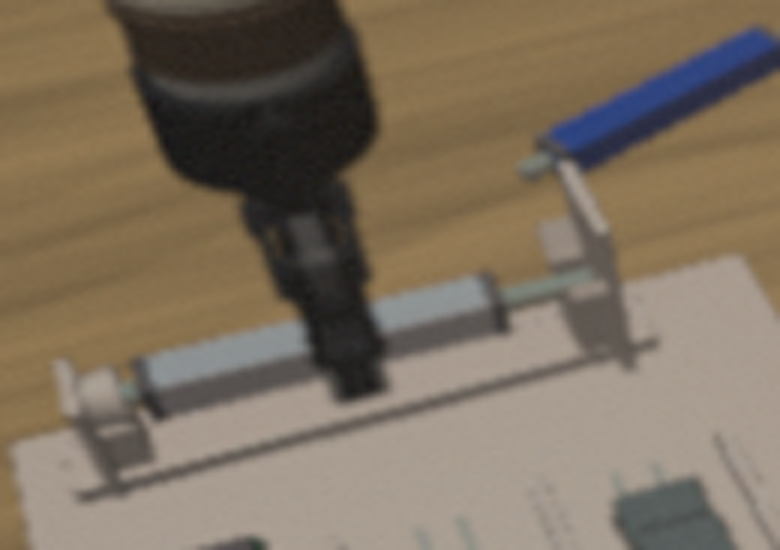

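The bar sits in both cups: stub in the round cup (120,392), plunger in the slot (585,280). I'll back straight up and clear the view.

Call:
{"fn": "play_rows", "kwargs": {"deltas": [1, 0, 0, -0.2, 0, 1, 0, 0, -0.5, 0, 1, 0, 0, -0.8, 0, 1, 0, 0, -0.8, 0, 1, -0.6, 0, -0.3, 0, 1, -0.8, 0, 0, 0, 1, -0.8, 0, 0, 0, 1, -0.4, 0, 0, 0, 1, 0, 0, 0, 0]}}

```text
clock: 14.28
eef_pos: [0.3517, -0.171, 0.2199]
tool_rot: [1.0, -0.001, 0.022, 0.012]
ft_force: [1.2, -1.1, -0.5]
grip_width: 0.0856
```

```bash
python3 -c "
from h import *
np.set_printoptions(precision=4,suppress=True)
go([.5145,-.1780,.16],0.3)
c=cam('scene');t=cam('top')
a=cv2.resize(c['color'][150:260,90:220],None,fx=6,fy=5,interpolation=2)[:330]
cv2.imwrite('pics/s7.png',np.vstack([a,cv2.resize(t['color'][190:230,290:420],None,fx=6,fy=6,interpolation=2)]))
im=t['color'].astype(int);b,r=im[...,0],im[...,2]
m=((b>r+3)&(b>100));m[:195]=0;m[222:]=0;m[:,:325]=0;m[:,:325]=0;m[:,400:]=0
cn=max(cv2.findContours(m.astype(np.uint8),0,1)[0],key=cv2.contourArea);R=cv2.minAreaRect(cn);print(R);W=onz(t,cv2.boxPoints(R),.073);print(W,W.mean(0))
"
```

```text
t 14.28 eef [ 0.3517 -0.171   0.2199] yaw -0.05 w 0.0856 F [ 1.2 -1.1 -0.5] M [ 0.05  0.06 -0.04] q [-0.45 -0.01 -0.32  1.22 -0.    1.12]
units [2.667 0.086 1.121] turn -0.35
((367.0, 209.0), (8.0, 48.0), 90.0)
[[ 0.5241 -0.1193  0.073 ]
 [ 0.5258 -0.2448  0.073 ]
 [ 0.5048 -0.244   0.073 ]
 [ 0.5031 -0.1189  0.073 ]] [ 0.5145 -0.1817  0.073 ]
```

View pics/s7.png

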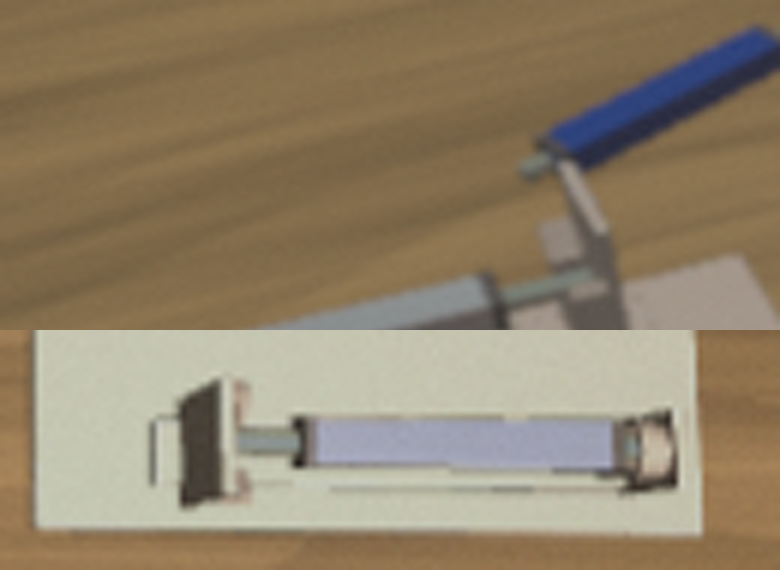

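The bar is seated: the tube centre measures (0.5145, -0.182) and I expected (0.5145, -0.181). The plunger is at the plate, the stub is in the cup and the robot is clear.

```bash
python3 -c "
from workcell import ticket
print(ticket.job_done())"
```

```text
the job is handed in; nothing more can be done
None
```

The keeper bar is fitted and released, and the job is handed in at about 14 s on the robot's clock. No verdict was reported.

**What I did**
- I gripped the aluminium bar near its middle. The first grip rode up and drifted along the bar, so I opened and gripped again.
- I found the yoke by touch. The plate face is at y ≈ -0.074, a shift of about -17 mm by my estimate of the rack's position.
- I squeezed the spring to a highest reading of about 10 N, which makes the bar about 180 mm long. Then I lowered the bar, let it spring back into the round cup, opened the gripper and backed away.

**Last checks**
- The plunger is in the slot against the plate and the stub is in the round cup, seen in both views.
- The tube centre measured (0.5145, -0.182), against the expected (0.5145, -0.181).
- The tool stands over 150 mm clear of the bar, and the wrist force reads near zero.

**What went less well or was not checked**
- The tool tilted about 3° under the spring load, so I judged the bar's level from the slot floor and the pictures.
- I did not measure the bar's final height and length directly.
- I did not measure the wagons and pot again at the end; the arm did not go near them.

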